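# Shut the draught shield and tare the cup on the balance

## Robot

A 6-joint arm with a two-finger parallel gripper is mounted at the origin on a cart in front of the work surface, level with it; the furniture and walls round the work are solid. World frame = base frame: x ahead of the robot, y to its left, z up, the work surface at z = 0. Lengths are in m, angles in degrees, forces in N, time in s.
With the tool pointing down it reaches from about 0.25 to 0.85 m from the base axis. Payload 12.5 kg.
Tool frame: the origin (TCP) lies between the finger pads; the fingertips stand 17 mm ahead of it and the grasp point (between the pads) lies 2 mm behind it; z points along the fingers, y is the line along which they close (so a half turn about z gives the same grasp; the last joint's range is limited). The gripper opens to 93 mm and grips with 3 to 60 N. Pads are 15 mm wide; open, the fingers measure 128 mm over their backs; the gripper's body (75 mm by 188 mm) begins 65 mm behind the grasp point.
Start: joints at [-4.847, 20.094, 94.641, -0, 65.266, -4.847], TCP at [0.55, 0, 0.236] pointing down, gripper open.
Joint ranges: [-157.81, 157.81], [-45, 120.19], [0.68, 151.7], [-89.99, 269.99], [4.06, 180], [-164.3, 164.3]. Speed limits (degrees/s): [127.2, 127.2, 159.86, 180, 180, 180].

## Interface

Orientations are given as a 3x3 rotation matrix whose columns are the frame's x, y, z axes.
In Python, from cell import manip gives the robot as it stands.
- The arm moves only by the tool jog_arm, never from a script. Its argument "series" is a list of rows, each a list of 5 numbers: the opening, from 0 (shut) to 1 (fully open), then the shift along the world's x, y, z in cm, then the turn about the world's z in degrees. In form: [[jaw, x, y, z, twist], ...]. A call has exactly 8 rows; each row is the pose to reach, as a shift and turn from the pose commanded when the call began; what a row does not reach only later rows make up. A row lasts 1/10 s, in which the tool goes at most 50 mm and 8.59 degrees, less where a joint would pass 70% of its speed; a pose out of reach is approached as far as the arm can. A call with a gripper value outside its range is refused whole. The fingers move at their own pace and stop on an object; "squeeze" is the grip in N (left out, the last holds). Time passes only in rows, so rows that repeat a pose let the fingers close, or fill a call up. It gives the time, the measured TCP pose, the force, the opening and the grip force at its end, in the units of the state.
- manip.get_state(): the state, without advancing time (a new reading comes with each control period).
- manip.capture(name): name is "scene" or "side" or "wrist"; returns a dict with "image" (384x512x3 uint8, blue, green, red), "vfov" (degrees; the focal length in pixels is half the picture's height over the tangent of half this angle, whatever the lens; pixels are square), "cx", "cy" (the principal point, pixels), "rvec" (rotation vector, rad) and "tvec" (3), from world to camera coordinates, as OpenCV has them; the wrist camera has in their place "tool_from_camera" (4x4, takes a point from camera to tool coordinates, whose origin is the TCP and whose axes are the flange's). Camera axes: x right, y down, z forward; pixel columns grow to the right and rows downward; lengths in m; the calibration is good to about 2 mm. The wrist camera is an equidistant fisheye: a pixel r from the principal point sees the ray r / f radians off the axis. A picture is of the moment at which its call begins: read the wrist's pose just before it. There is no depth.
- manip.finish_job(): hands the job in; it is judged then, once.
The state is a dict: "t": time; "joint_positions": joint angles; "dq": joint speeds; "joint_torque": joint torques, N m; "tool_pos": TCP position; "tool_rot": TCP orientation; "ft_force": force on the tool from outside, world axes, zero at the start; "moment": the same for the moment, N m; "width": opening from 0.0 (shut) to 1.0 (fully open); "finger_force": force on a finger pad.
Only numpy, scipy, OpenCV 4.12 (cv2) and the standard library are available. Lean on these libraries where they do the work, as an engineer would, in place of code of your own. Each camera call takes 0.05 s, during which the arm holds its last target. There are 200 camera calls.

## Task

The white-lidded specimen cup on the balance is to be tared. With the fingertips, push the draught shield's sliding top lid fully shut, then press the sunken blue tare key all the way down, so that it bottoms for a moment, and let it come back up, the lid staying shut. Do not press the tare key while the shield is still open, do not press the orange key beside it, lift nothing, and leave the cup and the things round the balance where they stand.

Things in the scene. Friction and masses are not known exactly. Their poses are not given: they have to be found in the camera images.
- balance: White balance, fixed, 320 (x) x 210 (y) x 158 high. Origin on the bench; +x to its back, +y to its left seen from the robot; yaw within 0.3 rad. Deck x -150 to -30, top 55 above the bench, two finger wells in front, a display 58 high behind them; clear weighing chamber x -30 to 90, outer panes 172 apart in y, rails on top to 135; rear housing x 88 to 170, 130 high.
- shield_lid (a joint): How far the clear sliding top lid of the weighing chamber stands open, in m: 0 fully shut (against its stop at the front), 0.085 fully open. It slides level along the balance's x, towards +x to open, -x to shut; it starts 0.045 to 0.080 open, moves under about 1 to 2 N and stays where it is left.
- lid_ridge (a point): Middle of the top of the black ridge on the lid's front edge, 158 above the bench; moves with the lid. The ridge is 12 thick (balance x), 180 long (balance y) and stands 17 above the clear pane behind it, whose top is 141 above the bench and which runs 108 back from the ridge. Pushing the ridge's back face towards the front of the balance shuts the lid.
- tare_key (a joint): How far the blue tare key is pressed, in m: 0 up, 0.005 at its bottom stop. It goes straight down against a spring: 2 N to start, 4 N at the bottom; comes up by itself.
- tare_key_top (a point): Middle of the top face of the blue tare key, the left one as seen from the robot. The key is 26 (balance x) x 46 (balance y) and its top lies 12 below the deck when up, 43 above the bench; moves with the key.
- tare_key_mouth (a point): Centre of the mouth of the blue key's well, level with the deck, 55 above the bench; fixed to the balance. The well is a straight-sided opening 30 wide along the balance's x and 50 long along its y, 12 deep down to the key. Its centre is 75 in front of the weighing chamber's front pane.
- cal_key (a joint): How far the orange calibration key is pressed, in m: 0 up, 0.005 down. Same key and spring; must not be pressed.
- cal_key_mouth (a point): Centre of the mouth of the orange calibration key's well, 55 above the bench, an equal well 100 to the right of the blue one along the balance's y.
- pan (a point): Centre of the top of the round steel weighing pan, 80 across, 62 above the bench, inside the chamber.
- white_cup: Empty specimen cup with a white screw lid, 53x52x59, standing loose on the pan; origin at its underside; its top 121 above the bench, below the sliding lid.
- red_cup_a: Bystander: specimen cup with a dark red lid, 53x52x59, standing; origin at its underside.
- red_cup_b: Bystander: specimen cup with a dark red lid, 53x52x59, standing; origin at its underside.
- slide_box: Bystander: blue cardboard-style slide box, 84x62x40; origin at its underside.
- timer: Bystander: white bench timer with three round keys, 62x62x22; not part of the job; origin at its underside.
- label_roll: Bystander: roll of white labels, 56 across, 26 high; origin at its underside.
- marker: Bystander: white marker pen with a blue cap, 135 long, lying; origin at its underside.
- forceps: Bystander: steel forceps, 130 long, lying; origin at its underside.
There are look-alikes about, which are no part of the job. Of the things that look like the white_cup, the smallest one is meant.

How it is judged (in metres and radians):
On the way, in this order (a step that is already met when the one before it is completed fails the run):
1. the draught shield's lid is fully shut (value of joint shield_lid below 0.004 m), for 0.2 s.
2. the blue tare key is pressed to its bottom with the lid shut (value of joint tare_key above 0.004 m and value of joint shield_lid below 0.004 m), for 0.1 s.
At the end, for the whole second after the job is handed in: The lid is within 4 mm of fully shut, the tare key has come back up (within 1 mm), the orange key is up, and the white-lidded cup stands upright and still on the pan, its centre within 30 mm of the pan's (value of joint shield_lid below 0.004 m and value of joint each of tare_key, cal_key below 0.001 m and horizontal distance between white_cup and pan below 0.03 m and z of white_cup in the frame of balance above 0.058 m and angle between white_cup's own z axis and vertical below 0.1 rad and linear speed of white_cup below 0.02 m/s); the robot touches nothing.
It fails at once if the tare key is pressed (more than 2 mm) while the shield stands more than 6 mm open (value of joint tare_key above 0.002 m and value of joint shield_lid above 0.006 m).
It fails at once if the orange calibration key is pressed by more than 2 mm (value of joint cal_key above 0.002 m).
It fails at once if the cup on the pan is shifted by more than 10 mm, lifted or tipped (distance of white_cup from where it was at the start of the episode above 0.01 m or angle between white_cup's own z axis and vertical above 0.2 rad).
It fails at once if one of the things round the balance is lifted or shifted by more than 20 mm (distance of any of red_cup_a, red_cup_b, slide_box, timer, label_roll, marker, forceps from where it was at the start of the episode above 0.02 m).
It also fails if it takes over 45 s, if anything falls off the work surface, if the arm or the gripper's body presses on something with over 40 N, if the wrist force passes 120 N, or if a joint passes its speed limit or range.

## Working session

There is one attempt and no reset: what is moved stays moved. The work goes in short steps, Python scripts to look and compute and a tool call to move; the robot and the scene stay as the last step left them, time stands still between calls to the robot, and variables do not carry over. Pictures are saved under pics/ and viewed, at most 10 in all, crops included, and the job is handed in when it is done.

Besides the shell and the picture viewer there is one more tool, called after "Emit:" in YAML: its name, and indented under it one key for each argument. jog_arm: Moves the arm, as the interface text tells. Its arguments: {"type":"object","properties":{"series":{"type":"array"},"squeeze":{"type":"number"}},"required":["series"]}

```bash
mkdir -p pics; cat > h.py <<'E'
import numpy as np, cv2, pickle
from cell import manip
def cap(n):
    s=manip.get_state(); c=manip.capture(n); c['st']=s
    pickle.dump(c,open(f'pics/{n}.pkl','wb')); return c
def ray(c,u,v):
    """world origin, dir for scene/side"""
    H,W=c['image'].shape[:2]; f=H/2/np.tan(np.radians(c['vfov'])/2)
    R=cv2.Rodrigues(np.array(c['rvec'],float))[0]; t=np.array(c['tvec'],float).ravel()
    return -R.T@t, R.T@np.array([(u-c['cx'])/f,(v-c['cy'])/f,1])
def wray(c,u,v):
    H=c['image'].shape[0]; f=H/2/np.tan(np.radians(c['vfov'])/2)
    d=np.array([u-c['cx'],v-c['cy']]); r=np.hypot(*d); a=r/f
    dc=np.array([*(d/max(r,1e-9)*np.sin(a)),np.cos(a)])
    T=np.array(c['tool_from_camera']); R=np.array(c['st']['tool_rot']).reshape(3,3); p=np.array(c['st']['tool_pos'])
    return p+R@T[:3,3], R@T[:3,:3]@dc
def onz(rd,z):
    o,d=rd; return o+d*(z-o[2])/d[2]
def mask(im,lo,hi):
    return cv2.inRange(cv2.cvtColor(im,cv2.COLOR_BGR2HSV),lo,hi)
def blobs(m,amin=30):
    n,l,s,c=cv2.connectedComponentsWithStats(m)
    return [(s[i].tolist(),c[i].round(1).tolist()) for i in range(1,n) if s[i][4]>=amin]
E
python3 - <<'E'
from h import *
ims=[cap(n)['image'] for n in('scene','side','wrist')]
cv2.imwrite('pics/a.png',cv2.resize(ims[0],(800,600)))
cv2.imwrite('pics/b.png',np.hstack([cv2.resize(i,(400,300)) for i in ims[1:]]))
s=manip.get_state();print(s['t'],s['tool_pos'],s['tool_rot'],s['ft_force'],s['width'])
E
```

```text
0.15 [5.49763446e-01 4.94051236e-05 2.35229506e-01] [[ 2.58969416e-05  9.99999637e-01 -8.51359783e-04]
 [ 9.99999996e-01 -2.58201609e-05  9.01968599e-05]
 [ 9.01748450e-05 -8.51362115e-04 -9.99999634e-01]] [ 0.58133772  1.11409048 -0.25741824] 0.9986191783925569
```

View pics/a.png

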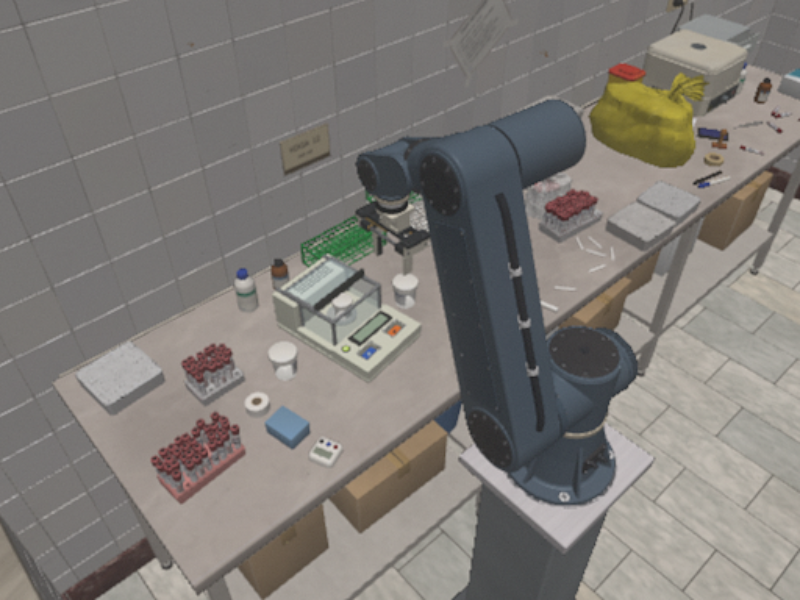

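View pics/b.png

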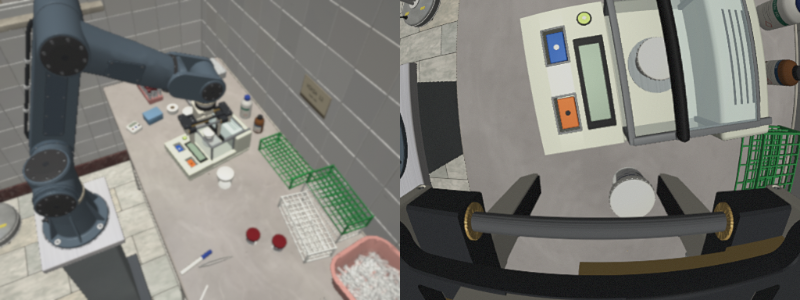

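Scene picture (800 px): the balance is at about (345,315), with the blue key at (370,352) and the orange key at (394,330). Candidates for the white cup are (344,303) on the pan, (283,358) at the left and (405,290) at the right. The one on the pan is meant. In the wrist view (right half of the second picture) the blue key is at (155,47), the orange key at (167,112), and the black ridge runs from (262,0) to (285,138).

```bash
python3 - <<'E'
from h import *
c=pickle.load(open('pics/wrist.pkl','rb')); im=c['image']
b=mask(im,(100,120,80),(130,255,255)); o=mask(im,(5,150,120),(20,255,255))
P={}
for n,m in(('blue',b),('orange',o)):
    for s,ct in blobs(m,100):
        p=onz(wray(c,*ct),.043); print(n,s,ct,p.round(4)); P.setdefault(n,p)
k=cv2.inRange(cv2.cvtColor(im,cv2.COLOR_BGR2GRAY),0,45); k[200:]=0; k[:,:310]=0;k[:,400:]=0
for s,ct in blobs(k,100): print('blk',s,ct)
e=P['blue']-P['orange']; print(np.linalg.norm(e), np.degrees(np.arctan2(-e[0],e[1])))
cv2.imwrite('pics/c.png',cv2.resize(im[:200,140:440],(795,530),interpolation=cv2.INTER_CUBIC))
for n in('scene','side'):
    c=pickle.load(open(f'pics/{n}.pkl','rb'));im=c['image']
    for s,ct in blobs(mask(im,(5,150,120),(20,255,255)),8): print(n,s,ct,onz(ray(c,*ct),.043).round(3))
E
```

```text
blue [187, 41, 27, 40, 781] [200.1, 60.5] [0.4889 0.1347 0.043 ]
orange [201, 124, 28, 41, 796] [214.8, 144.0] [0.5049 0.0371 0.043 ]
blk [328, 0, 43, 182, 2987] [351.7, 88.9]
0.09898074216528994 9.322823094340961
scene [405, 46, 8, 5, 17] [408.6, 48.1] [ 0.934 -1.703  0.043]
scene [249, 209, 7, 5, 22] [252.0, 211.0] [0.505 0.035 0.043]
side [241, 205, 8, 8, 39] [244.5, 208.3] [0.506 0.04  0.043]
```

View pics/c.png

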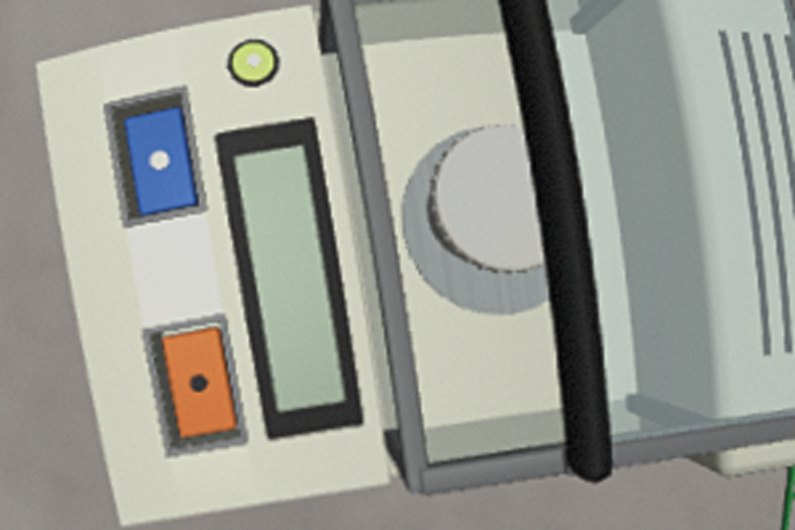

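The close crop confirms it: the blue key is at (159,160) and the orange key at (199,383). They measure 99 mm apart, against 100 given. The ridge runs from (525,0) to (590,470), and the white cup is under the lid. Next I locate the ridge in the balance frame.

```bash
python3 - <<'E'
from h import *
c=pickle.load(open('pics/wrist.pkl','rb')); im=c['image']
print(np.array(c['tool_from_camera']).round(3).tolist())
B=np.array([.4889,.1347]);O=np.array([.5049,.0371])
y=(B-O)/np.linalg.norm(B-O); x=np.array([y[1],-y[0]]); og=(B+O)/2+.105*x
print('origin',og,'x',x)
bal=lambda p:np.array([(p[:2]-og)@x,(p[:2]-og)@y])
k=cv2.inRange(cv2.cvtColor(im,cv2.COLOR_BGR2GRAY),0,45)
for r in(20,60,100,140,170):
    q=np.flatnonzero(k[r,325:385])+325
    f,bk=[bal(onz(wray(c,u,r),.158))*1e3 for u in(q.min()-.5,q.max()+.5)]
    print(r,q.min(),q.max(),f.round(1),bk.round(1))
print('end',bal(onz(wray(c,363,180),.158)))
# front frame inner, check z .135 expect ~-30
print('frame',bal(onz(wray(c,140+370*300/795,200*200/530),.135)))
# second view
s=pickle.load(open('pics/side.pkl','rb'))
cv2.imwrite('pics/d.png',cv2.resize(s['image'][130:250,190:350],(800,600),interpolation=cv2.INTER_CUBIC))
E
```

```text
[[-0.0, -0.964, -0.268, 0.074], [1.0, 0.0, -0.001, 0.001], [0.001, -0.268, 0.964, -0.148], [0.0, 0.0, 0.0, 1.0]]
origin [0.6005169  0.10288638] x [0.98682767 0.16177503]
20 333 349 [17.6 43.7] [31.6 43.1]
60 340 356 [17.2 10.8] [31.2  9.8]
100 346 362 [ 17.1 -20.9] [ 31.3 -22.2]
140 351 367 [ 17.3 -52.5] [ 31.7 -54.2]
170 353 370 [ 16.5 -76.7] [ 32.2 -79. ]
end [ 0.02496215 -0.08630302]
frame [-0.02844224  0.00639156]
```

The ridge's back face is at balance x ≈ +31 mm, and its ends match the 180 mm length. The front frame comes out at -28 mm (expected -30), so the balance frame is good. I'll close the fingers, turn by +99.3° so the pads lie along the balance's y with the camera to the front, and go behind the ridge at balance x = 60 mm.

Emit:
jog_arm:
  series:
    - [0,1.4,1.4,0,8]
    - [0,2.8,2.8,0,16]
    - [0,4.2,4.2,0,24]
    - [0,5.6,5.6,0,32]
    - [0,7,7,0,40]
    - [0,8.4,8.5,0,48]
    - [0,9.7,9.9,0,56]
    - [0,11,11.3,0,64]
  squeeze: 10

```text
t: 0.95
tool_pos: [0.6604, 0.1136, 0.2352]
tool_rot: [[-0.901, 0.433, -0.001], [0.433, 0.901, -0.0], [0.001, -0.0, -1.0]]
ft_force: [0.4, 0.9, 0.7]
width: 0.361
finger_force: 0.0
```

Emit:
jog_arm:
  series:
    - [0,0,0,0,8]
    - [0,0,0,0,16]
    - [0,0,0,0,24]
    - [0,0,0,0,32]
    - [0,0,0,0,35.3]
    - [0,0,0,-2,35.3]
    - [0,0,0,-4,35.3]
    - [0,0,0,-4,35.3]

```text
t: 1.75
tool_pos: [0.6586, 0.1129, 0.1927]
tool_rot: [[-0.987, -0.162, -0.005], [-0.162, 0.987, -0.001], [0.005, 0.0, -1.0]]
ft_force: [-0.2, 0.3, 0.2]
width: 0.004
finger_force: 0.0
```

```bash
python3 - <<'E'
from h import *
w=cap('wrist');s=cap('side')
cv2.imwrite('pics/e.png',np.hstack([cv2.resize(w['image'],(400,300)),cv2.resize(s['image'][110:260,180:380],(400,300))]))
st=manip.get_state();print(st['tool_pos'],st['ft_force'])
E
```

```text
[0.65999668 0.11303746 0.19582774] [0.52147471 0.05567768 0.66193079]
```

View pics/e.png

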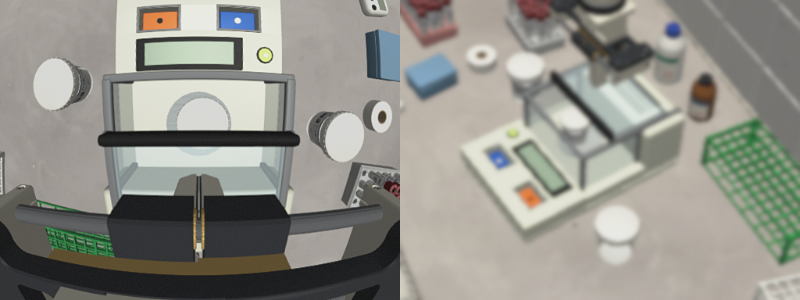

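The wrist view shows the balance square to the tool, the ridge from (99,139) to (299,139), and the shut fingers at (199,180), centred behind it. I'll go down behind the ridge and start pushing along the balance's -x.

Emit:
jog_arm:
  series:
    - [0,0,0,-1.5,0]
    - [0,0,0,-2.6,0]
    - [0,0,0,-3.1,0]
    - [0,0,0,-3.1,0]
    - [0,-0.5,-0.08,-3.1,0]
    - [0,-1,-0.16,-3.1,0]
    - [0,-1.5,-0.24,-3.1,0]
    - [0,-2,-0.33,-3.1,0]

```text
t: 2.65
tool_pos: [0.6397, 0.1097, 0.165]
tool_rot: [[-0.987, -0.162, 0.001], [-0.162, 0.987, 0.0], [-0.001, 0.0, -1.0]]
ft_force: [1.5, -0.3, -0.1]
width: 0.006
finger_force: 0.7
```

Emit:
jog_arm:
  series:
    - [0,-0.5,-0.08,0,0]
    - [0,-1,-0.16,0,0]
    - [0,-1.5,-0.25,0,0]
    - [0,-2,-0.33,0,0]
    - [0,-2.5,-0.41,0,0]
    - [0,-3,-0.49,0,0]
    - [0,-3.5,-0.57,0,0]
    - [0,-4,-0.66,0,0]

```text
t: 3.45
tool_pos: [0.5996, 0.103, 0.1646]
tool_rot: [[-0.987, -0.162, -0.0], [-0.162, 0.987, 0.0], [0.0, 0.0, -1.0]]
ft_force: [1.3, 1.1, 1.4]
width: 0.004
finger_force: 0.8
```

Emit:
jog_arm:
  series:
    - [0,-0.2,-0.03,0,0]
    - [0,-0.4,-0.06,0,0]
    - [0,-0.6,-0.1,0,0]
    - [0,-0.7,-0.11,0,0]
    - [0,-0.8,-0.13,0,0]
    - [0,-0.9,-0.15,0,0]
    - [0,-1,-0.16,0,0]
    - [0,-1,-0.16,0,0]

```text
t: 4.25
tool_pos: [0.5906, 0.1016, 0.1646]
tool_rot: [[-0.987, -0.162, 0.002], [-0.162, 0.987, 0.0], [-0.002, -0.0, -1.0]]
ft_force: [4.7, 0.2, -1.9]
width: 0.004
finger_force: 2.6
```

Emit:
jog_arm:
  series:
    - [0,-0.1,-0.02,0,0]
    - [0,-0.1,-0.02,0,0]
    - [0,-0.2,-0.03,0,0]
    - [0,-0.2,-0.03,0,0]
    - [0,-0.2,-0.03,0,0]
    - [0,-0.2,-0.03,0,0]
    - [0,-0.2,-0.03,0,0]
    - [0,-0.2,-0.03,0,0]

```text
t: 5.05
tool_pos: [0.5903, 0.1015, 0.1647]
tool_rot: [[-0.987, -0.161, 0.006], [-0.161, 0.987, 0.001], [-0.006, -0.0, -1.0]]
ft_force: [15.6, 2.7, -9.3]
width: 0.006
finger_force: 7.9
```

The push stalls at 15.6 N with the ridge's back face at balance x = -18 mm. That puts the ridge's front flush with the chamber front at -30 mm, so the lid is shut. I'll back off, lift, go over the blue well and look.

Emit:
jog_arm:
  series:
    - [0,0.5,0.08,0,0]
    - [0,1,0.16,0,0]
    - [0,1,0.16,2,0]
    - [0,1,0.16,5,0]
    - [0,-2,0.6,5,0]
    - [0,-5,1.8,5,0]
    - [0,-8,3,5,0]
    - [0,-9.9,3.35,5,0]

```text
t: 5.85
tool_pos: [0.487, 0.1354, 0.2146]
tool_rot: [[-0.987, -0.162, -0.001], [-0.162, 0.987, -0.0], [0.001, 0.0, -1.0]]
ft_force: [0.7, -0.5, -0.4]
width: 0.003
finger_force: 0.0
```

```bash
python3 - <<'E'
from h import *
s=cap('side');cap('scene');manip.capture('side');w=cap('wrist')
B=blobs(mask(w['image'],(100,120,80),(130,255,255)),100);print(B)
for _,ct in B: print(onz(wray(w,*ct),.043).round(4))
st=w['st'];print(st['t'],st['tool_pos'],st['ft_force'])
cv2.imwrite('pics/f.png',np.hstack([cv2.resize(w['image'],(400,300)),cv2.resize(s['image'][110:260,180:380],(400,300))]))
E
```

```text
[([235, 168, 40, 21, 785], [254.5, 178.0])]
[0.4882 0.1351 0.043 ]
6.0 [0.48876649 0.13491045 0.2149616 ] [ 0.46182021  0.35659603 -0.23807509]
```

View pics/f.png

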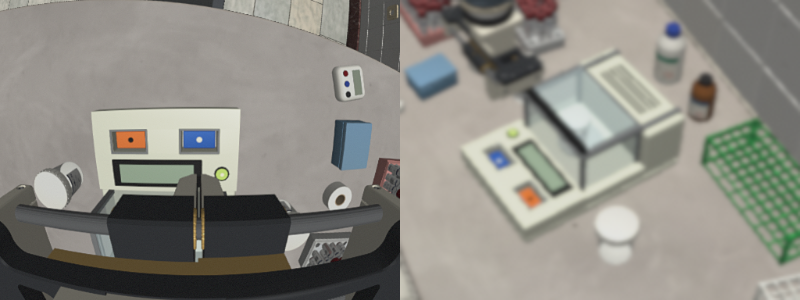

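The side view shows the ridge at the chamber's front edge, so the lid is shut and the cup is under it. The blue key measures (0.4882, 0.1351) and the TCP stands at (0.4888, 0.1349), directly above it. Now down to just over the deck.

Emit:
jog_arm:
  series:
    - [0,0,0,-3,0]
    - [0,0,0,-6,0]
    - [0,0,0,-9,0]
    - [0,0,0,-11.5,0]
    - [0,0,0,-13,0]
    - [0,0,0,-13.7,0]
    - [0,0,0,-14,0]
    - [0,0,0,-14,0]

```text
t: 6.85
tool_pos: [0.4895, 0.1346, 0.0748]
tool_rot: [[-0.987, -0.161, 0.0], [-0.161, 0.987, -0.0], [-0.0, -0.0, -1.0]]
ft_force: [-0.4, 0.7, 0.6]
width: 0.005
finger_force: 0.0
```

Emit:
jog_arm:
  series:
    - [0,0,0,-0.4,0]
    - [0,0,0,-0.8,0]
    - [0,0,0,-1.1,0]
    - [0,0,0,-1.4,0]
    - [0,0,0,-1.4,0]
    - [0,0,0,-1.4,0]
    - [0,0,0,-1.4,0]
    - [0,0,0,-1.4,0]

```text
t: 7.65
tool_pos: [0.489, 0.1348, 0.0607]
tool_rot: [[-0.987, -0.162, 0.0], [-0.162, 0.987, 0.0], [-0.0, -0.0, -1.0]]
ft_force: [-0.3, -0.3, 0.0]
width: 0.003
finger_force: 0.0
```

Inside the well with no contact yet. Press now, slowly, to about 2 mm past the bottom.

Emit:
jog_arm:
  series:
    - [0,0,0,-0.2,0]
    - [0,0,0,-0.4,0]
    - [0,0,0,-0.5,0]
    - [0,0,0,-0.6,0]
    - [0,0,0,-0.7,0]
    - [0,0,0,-0.8,0]
    - [0,0,0,-0.8,0]
    - [0,0,0,-0.8,0]

```text
t: 8.45
tool_pos: [0.4893, 0.1348, 0.0548]
tool_rot: [[-0.987, -0.162, 0.001], [-0.162, 0.987, 0.0], [-0.001, -0.0, -1.0]]
ft_force: [-11.6, -2.1, 38.2]
width: 0.003
finger_force: 18.7
```

The key has bottomed: the tip is at 0.038 m, as expected, and the force is far above the spring's. Lift off.

Emit:
jog_arm:
  series:
    - [0,0,0,0,0]
    - [0,0,0,0.5,0]
    - [0,0,0,1.5,0]
    - [0,0,0,3,0]
    - [0,0,0,6,0]
    - [0,0,0,10,0]
    - [0,0,0,14,0]
    - [0,0,0,16,0]

```text
t: 9.25
tool_pos: [0.4897, 0.1349, 0.216]
tool_rot: [[-0.987, -0.162, 0.004], [-0.162, 0.987, 0.001], [-0.004, 0.0, -1.0]]
ft_force: [-0.1, 0.2, -0.5]
width: 0.007
finger_force: 0.0
```

```bash
python3 - <<'E'
from h import *
s=cap('side');w=cap('wrist')
print(blobs(mask(w['image'],(100,120,80),(130,255,255)),100),w['st']['tool_pos'],w['st']['ft_force'])
cv2.imwrite('pics/g.png',np.hstack([cv2.resize(w['image'],(400,300)),cv2.resize(s['image'][110:260,180:380],(400,300))]))
E
```

```text
[([235, 165, 40, 21, 775], [254.7, 174.9])] [0.4905231  0.13505158 0.21784423] [ 1.37830899 -0.09269645  3.74188407]
```

View pics/g.png

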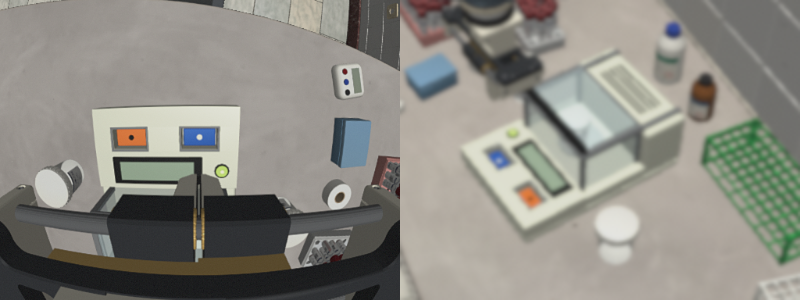

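The side view still shows the lid shut. In the wrist view the blue key at (199,137) is back up at its earlier size, and nothing else has moved. Handing in.

```bash
python3 -c "
from cell import manip
print(manip.finish_job())"
```

```text
the job is handed in; nothing more can be done
None
```

The job is handed in: I pushed the lid fully shut, pressed the blue tare key to its bottom and let it come back up, and the last pictures show the lid still shut and nothing else moved; the hand-in gave no verdict.

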